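# Set the warmer's dial by clicks and start it

## Task

The lidded deli cup stands on one of the warmer's two plates. With a fingertip, push the lever of that plate's dial clockwise, click by click, to setting 4 (the fourth round stud after the long off bar), without taking the lever between the fingers; then press the start button between the dials fully down and let it come back up. Leave the other dial as it is, and the cup, the pot and the timer standing where they are.

Things in the scene. Friction and masses are not known exactly. Their poses are not given: they have to be found in the camera images.
- warmer: two-plate food warmer, a low steel box 240 deep (x) x 360 wide (y) x 50 mm high, fixed on the table, turned up to 0.15 rad. Origin: centre of its underside; x to its back, away from the robot, y to its left. In its frame (mm): dial axes at x -45, y +105 and -105; start button at x -80, y 0. The dial in front of a plate belongs to that plate
- plate_left (a point): centre of the top of the left warming plate, a dark disc 100 mm across, 54 mm above the table
- plate_right (a point): the same of the right plate
- dial_left (a joint): left dial's angle in rad, growing CLOCKWISE from above; 0 = off, a click = 0.5236 (30 deg), setting 4 = 2.094, end stop just past setting 5 (2.618); starts on off, 1 or 2. Lever's direction in the warmer's frame: 240 deg anticlockwise from +x at 0, 180 deg (to the front) at setting 2, 120 deg at 4. Held by a detent: 3 to 4 N at the lever's end takes it over the ridge half-way, then it snaps to the next mark
- dial_right (a joint): the same for the right dial, an identical one. The scale round each dial: six marks 30 deg apart, about 56 mm from the axis: a long bar (off), then clockwise five small round studs (settings 1 to 5)
- dial_left_axis (a point): axis of the left dial, half-way up its lever (24 mm above the warmer's top, so 74 mm above the table); x points from the axis along the lever towards its free end, z up; it turns with the dial
- dial_right_axis (a point): axis of the right dial, half-way up its lever (24 mm above the warmer's top, so 74 mm above the table); x points from the axis along the lever towards its free end, z up; it turns with the dial
- dial_left_tip (a point): point on the left dial's lever 42 mm from its axis, half-way up (74 mm above the table). The dial is a round hub 34 mm across with an upright lever blade 12 mm thick, which reaches 48 mm from the axis to its free end (and 14 mm behind the axis), between 6 and 42 mm above the warmer's top, with a white line on top along its free end
- dial_right_tip (a point): the same point on the right dial's lever
- start_top (a point): centre of the top of the start button: a grey round push button 26 mm across in a low black housing, at the front of the warmer midway between the dials; pressed straight down
- start (a joint): travel of the start button in m, 0 = up, 0.006 = fully down; it springs back; fully down takes about 4 N
- cup_mid (a point): centre, half-way up, of the deli cup: a lidded off-white food tub, 74 mm across and 68 mm high, standing loose on the middle of one of the two warming plates (left or right, it varies)
- pot_mid (a point): centre, half-way up, of the open steel sauce pot, about 86 mm across (with two side handles, about 140 mm) and 50 mm high, standing loose on the other plate
- kitchen_timer: small white timer, 30 x 74 x 66 mm high, standing loose on the warmer's top between the plates, near the back (origin: centre of its underside)

How it is judged:
By the outcome, as a careful person would: the job done as asked, in the order asked, and still so for the second after the job is handed in, with the robot touching nothing.
It also fails if it takes over 54 s, if anything falls off the work surface, if the arm or the gripper's body presses on something with over 40 N, if the wrist force passes 120 N, or if a joint passes its speed limit or range.

## Robot

A 7-joint arm with a two-finger parallel gripper is mounted at the origin on the work surface; the furniture and walls round the work are solid. World frame = base frame: x ahead of the robot, y to its left, z up, the work surface at z = 0. Lengths are in m, angles in rad, forces in N, time in s.
With the tool pointing down it reaches from about 0.425 to 0.825 m from the base axis. Payload 3.6 kg.
Tool frame: the origin (TCP) lies midway between the tips of the shut fingers; the grasp point (between the pads) lies 19 mm behind it (arm.grip_depth is the distance from the TCP to the grasp point, in m); z points along the fingers, y is the line along which they close (so a half turn about z gives the same grasp; the last joint's range is limited). The gripper opens to 85 mm and grips with 20 to 120 N. Pads are 22 mm wide; open, the fingers measure 114 mm over their backs; the gripper's body (76 mm by 85 mm) begins 54 mm behind the grasp point. The pads swing forward as they close: fully open they stand 13 mm farther back than shut.
Start: joints at [1.26, 0.615, -0.013, 1.423, 0.008, 1.103, -0.04], TCP at [0.182, -0.624, 0.204] pointing down, gripper open.
Joint ranges: [-3.12, 3.12], [-0.3, 2.06], [-1.34, 1.32], [0.26, 2.42], [-1.36, 4.5], [0.01, 1.98], [-2.84, 2.84]. Speed limits (rad/s): [2.79, 2.79, 3.14, 3.14, 3.14, 3.14, 3.14].

## Interface

Orientations are given as a unit quaternion [w, x, y, z].
In Python, from plant import arm, viewer, spotter gives the robot as it stands.
- The arm moves only by the tool send_rows, never from a script. Its arguments are lists of equal length, an entry for each row: "xyz": the shift along the tool's x, y, z in m, a list of three; "spin": the turn about the tool's z in rad. A call has 1 to 12 rows; each row is the pose to reach, as a shift and turn from the pose commanded when the call began, along the tool's axes at that moment; what a row does not reach only later rows make up. A row lasts 1/10 s, in which the tool goes at most 50 mm and 8.59 degrees, less where a joint would pass 70% of its speed; a pose out of reach is approached as far as the arm can. A call with a gripper value outside its range is refused whole. "grip" is the opening in per cent of the stroke, from 0 (shut) to 100 (fully open), set as the call begins (left out, the last holds). The fingers move at their own pace and stop on an object; the grip force is fixed at half the most. Time passes only in rows, so rows that repeat a pose let the fingers close. It gives the time, the measured TCP pose, the force, the opening and the grip force at its end, in the units of the state.
- arm.read_state(): the state, without advancing time (a new reading comes with each control period).
- viewer.snapshot(name): name is "side" or "top"; returns a dict with "image" (400x640x3 uint8, red, green, blue), "camera_matrix" (3x3 intrinsics, pixels), "camera_from_world" (4x4, takes a point from world to camera coordinates). Camera axes: x right, y down, z forward; pixel columns grow to the right and rows downward; lengths in m; the calibration is good to about 2 mm. A picture is of the moment at which its call begins. There is no depth.
- arm.sign_off(): hands the job in; it is judged then, once.
Trained networks look in a picture, given as the dict that the camera call returned (one of the last four; its "shot" number tells which), for a name from the list of things; names that differ only in an ending like _2 or _b are one class to them, and where a whole thing is asked for, a point or a joint stands for the part that bears it (a point fixed in the world has none). Each returns a list of dicts, best first, with "p" (0 to 1); they miss things now and then, are a little off and sometimes report something else, mostly with a low value. They report only what shows in the picture. A call takes as long as a camera call.
- spotter.regions_of(picture, thing): "pixels" (400x640 bool, what is visible of it) and "extent" ([left, top, width, height] in pixels, round what is visible of it).
- spotter.place_of(picture, thing): "centre" ([row, column] in pixels: a listed point, or the origin of a listed thing).
The state is a dict: "time_s": time; "joint_pos": joint angles; "joint_velocities": joint speeds; "tau": joint torques, N m; "tool_pos": TCP position; "ee_rot": TCP orientation; "wrist_force": force on the tool from outside, world axes, zero at the start; "wrist_torque": the same for the moment, N m; "finger_gap": opening from 0.0 (shut) to 1.0 (fully open); "finger_force": force on a finger pad.
Only numpy, scipy, OpenCV 4.12 (cv2) and the standard library are available. Lean on these libraries where they do the work, as an engineer would, in place of code of your own. Each camera call takes 0.05 s, during which the arm holds its last target. There are 200 camera calls.

## Working session

There is one attempt and no reset: what is moved stays moved. The work goes in short steps, Python scripts to look and compute and a tool call to move; the robot and the scene stay as the last step left them, time stands still between calls to the robot, and variables do not carry over. Pictures are saved under pics/ and viewed, at most 10 in all, crops included, and the job is handed in when it is done.

Besides the shell and the picture viewer there is one more tool, called by a JSON object that holds its "method" and its "body", one argument or row to a line. send_rows: Moves the arm, as the interface text tells. Its arguments: {"type":"object","properties":{"xyz":{"type":"array","items":{"type":"array","items":{"type":"number"}}},"spin":{"type":"array","items":{"type":"number"}},"grip":{"type":"number"}},"required":["xyz","spin"]}

```bash
ls; mkdir -p pics
cat > h.py <<'E'
import numpy as np, cv2
from plant import arm, viewer, spotter
def ray(s,px):
    K=s["camera_matrix"];T=s["camera_from_world"];R=T[:3,:3];t=T[:3,3]
    d=R.T@np.linalg.solve(K,[px[1],px[0],1]);return -R.T@t,d
def at_z(s,px,z):
    o,d=ray(s,px);return o+d*(z-o[2])/d[2]
def proj(s,p):
    q=s["camera_matrix"]@(s["camera_from_world"]@np.r_[p,1])[:3];return q[:2]/q[2]
def tri(obs):
    A=np.zeros((3,3));b=np.zeros(3)
    for s,px in obs:
        o,d=ray(s,px);d/=np.linalg.norm(d);P=np.eye(3)-d[:,None]*d;A+=P;b+=P@o
    return np.linalg.solve(A,b)
E
python3 - <<'E'
from h import *
a=viewer.snapshot("top");b=viewer.snapshot("side")
for n,s in(("top",a),("side",b)):cv2.imwrite(f"pics/{n}0.png",s["image"][:,:,::-1])
np.set_printoptions(precision=4,suppress=True)
Z=dict(plate_left=.054,plate_right=.054,dial_left_axis=.074,dial_right_axis=.074,dial_left_tip=.074,dial_right_tip=.074,start_top=None,cup_mid=.088,pot_mid=.079,warmer=0,kitchen_timer=.05)
for n,z in Z.items():
    for c,s in(("top",a),("side",b)):
        r=spotter.place_of(s,n)[:2]
        print(n,c,[(round(q["p"],2),np.round(q["centre"]),at_z(s,q["centre"],z or .06)) for q in r])
s=arm.read_state();print(s)
E
```

```text
pics
plate_left top [(0.75, array([183., 280.]), array([0.6014, 0.1117, 0.054 ]))]
plate_left side [(0.66, array([180., 330.]), array([0.5954, 0.1103, 0.054 ]))]
plate_right top [(0.85, array([177., 364.]), array([ 0.6029, -0.0985,  0.054 ]))]
plate_right side [(0.91, array([233., 392.]), array([ 0.6115, -0.0983,  0.054 ])), (0.44, array([230., 335.]), array([ 0.5178, -0.039 ,  0.054 ]))]
dial_left_axis top [(0.56, array([220., 281.]), array([0.5049, 0.112 , 0.074 ]))]
dial_left_axis side [(0.68, array([185., 292.]), array([0.4995, 0.111 , 0.074 ]))]
dial_right_axis top [(0.72, array([224., 280.]), array([0.4951, 0.1156, 0.074 ])), (0.62, array([218., 368.]), array([ 0.4955, -0.0951,  0.074 ]))]
dial_right_axis side [(0.6, array([246., 344.]), array([ 0.4985, -0.1018,  0.074 ])), (0.5, array([218., 390.]), array([ 0.618 , -0.0798,  0.074 ]))]
dial_left_tip top [(0.73, array([244., 288.]), array([0.4481, 0.0977, 0.074 ]))]
dial_left_tip side [(0.83, array([198., 277.]), array([0.4524, 0.0837, 0.074 ])), (0.43, array([235., 388.]), array([ 0.5861, -0.1154,  0.074 ]))]
dial_right_tip to
[... 975 characters left out ...]
[205., 366.]), array([ 0.6102, -0.01  ,  0.06  ]))]
kitchen_timer top [(0.5, array([172., 364.]), array([ 0.6164, -0.0997,  0.05  ]))]
kitchen_timer side []
{'time_s': 1.2, 'joint_pos': array([ 1.2605,  0.6149, -0.0126,  1.4234,  0.0081,  1.1034, -0.0404]), 'joint_velocities': array([ 0.001 , -0.0002,  0.0004, -0.    , -0.0008,  0.0007,  0.0003]), 'tau': array([  0.0011, -46.9101,   0.2597, -17.1339,   0.0101,   0.0016,
         0.    ]), 'tool_pos': array([ 0.182 , -0.624 ,  0.2044]), 'ee_rot': array([-0.    ,  0.9899,  0.1415,  0.    ]), 'wrist_force': array([ 0.2188, -0.774 ,  0.0707]), 'wrist_torque': array([0.038 , 0.0017, 0.0384]), 'finger_force': 0.0, 'finger_gap': 1.0013615526603334}
```

Run:
```python
import cv2
a=cv2.imread("pics/top0.png")[120:280,220:430];b=cv2.imread("pics/side0.png")[140:290,230:440]
cv2.imwrite("pics/c.png",cv2.vconcat([cv2.resize(a,(788,300) if 0 else (394,300),interpolation=3),cv2.resize(b,(394,282),interpolation=3)]))
cv2.imwrite("pics/ct.png",cv2.resize(a,(786,598),interpolation=2))
cv2.imwrite("pics/cs.png",cv2.resize(b,(798,570),interpolation=2))
```

```text
(no output)
```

View pics/ct.png

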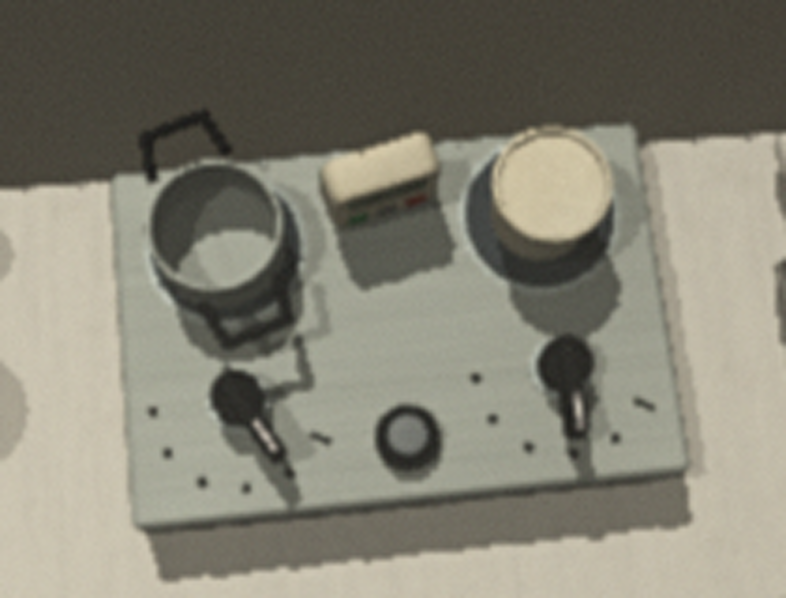

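View pics/cs.png

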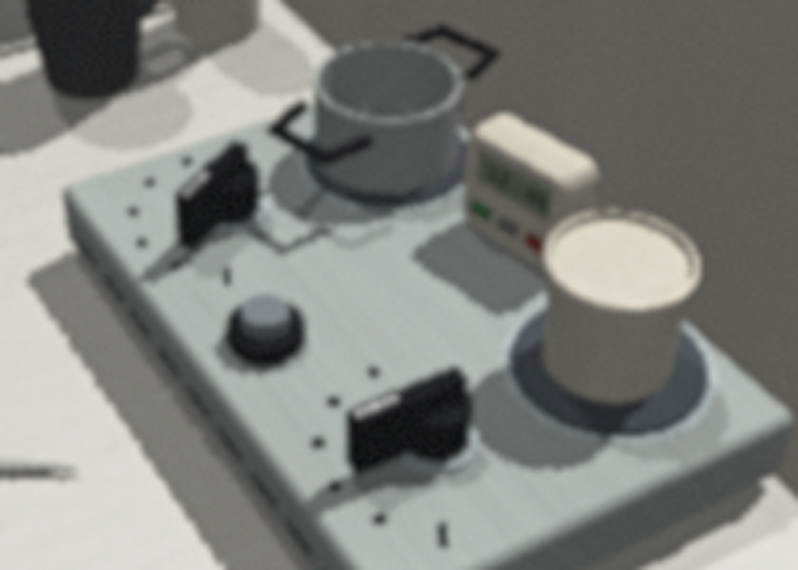

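The cup is on the right plate. The right lever points to stud 2 (crop 573,453) and the left lever to stud 1, so the right dial needs two clicks. I'll fit the warmer pose from the scale marks.

```bash
cat > fit.py <<'E'
from h import *
from scipy.optimize import least_squares
a=viewer.snapshot("top");b=viewer.snapshot("side")
T={('R',0):(645,403),('R',1):(615,437),('R',2):(573,453),('R',3):(528,447),('R',4):(492,418),('R',5):(475,377),('L',0):(320,438),('L',2):(246,488),('L',3):(202,483),('L',4):(167,454),('L',5):(152,411)}
S={('R',5):(374,372),('R',4):(333,401),('R',3):(318,442),('R',2):(336,487),('R',1):(379,519),('R',0):(443,535),('L',5):(187,161),('L',4):(150,182),('L',3):(133,211),('L',2):(141,242),('L',0):(227,275)}
def w(p,q):
    c,s=np.cos(p[2]),np.sin(p[2]);return np.array([p[0]+c*q[0]-s*q[1],p[1]+s*q[0]+c*q[1],q[2]])
def res(p,sets):
    r=[]
    for s,M,o,k in sets:
        for (d,n),c in M.items():
            t=np.radians(240-30*n);q=[-.045+.056*np.cos(t),(-.105 if d=='R' else .105)+.056*np.sin(t),.051]
            r+=list(proj(s,w(p,q))-(np.array(c)/k+o))
    return np.array(r)
A=(a,T,np.array([220,120])-.4,3.74);B=(b,S,np.array([230,140])-.4,3.8)
for sets in([A],[B],[A,B]):
    f=least_squares(res,[.55,0,0],args=(sets,));print(f.x,np.abs(f.fun).max(),np.sqrt((f.fun**2).mean()))
p=f.x;np.set_printoptions(precision=4,suppress=True)
print("axisR",w(p,[-.045,-.105,.074]),"start",w(p,[-.08,0,.06]))
for ang in(180,165,150,135,120,110):
    t=np.radians(ang);print(ang,w(p,[-.045+.042*np.cos(t),-.105+.042*np.sin(t),.074]))
E
python3 fit.py
python3 - <<'E'
from h import *
from scipy.spatial.transform import Rotation as R
q=arm.read_state()["ee_rot"];print(R.from_quat(np.r_[q[1:],q[0]]).as_matrix().round(4))
E
```

```text
[0.53994981 0.00506431 0.0323656 ] 0.9332586831175718 0.27684373322321265
[0.54103129 0.002713   0.02792853] 0.7270704321955463 0.225899529789698
[0.54068867 0.0039062  0.03039043] 1.1383694010422118 0.4366947121303598
axisR [ 0.4989 -0.1024  0.074 ] start [0.4607 0.0015 0.06  ]
180 [ 0.4569 -0.1037  0.074 ]
165 [ 0.458  -0.0928  0.074 ]
150 [ 0.4619 -0.0825  0.074 ]
135 [ 0.4683 -0.0736  0.074 ]
120 [ 0.4768 -0.0667  0.074 ]
110 [ 0.4833 -0.0634  0.074 ]
[[ 0.96    0.2801  0.    ]
 [ 0.2801 -0.96    0.    ]
 [ 0.     -0.     -1.    ]]
```

```bash
cat > plan.py <<'E'
from h import *
import sys
from scipy.spatial.transform import Rotation as R
W=np.array([.5407,.0039]);th=.0304
def to(pos,yaw):  # world pos, tool-x yaw(deg) -> shift, spin
    s=arm.read_state();q=s["ee_rot"];M=R.from_quat(np.r_[q[1:],q[0]]).as_matrix()
    y0=np.arctan2(M[1,0],M[0,0]);d=(np.radians(yaw)-y0+np.pi)%(2*np.pi)-np.pi
    print(np.round(M.T@(np.array(pos)-s["tool_pos"]),4),"spin",round(-d,3))
def lev(ang,back,z,r=.040):
    t=np.radians(ang);e=np.array([np.cos(t),np.sin(t)]);n=np.array([np.sin(t),-np.cos(t)])
    q=np.array([-.045,-.105])+r*e-back*n
    c,s=np.cos(th),np.sin(th);p=W+[c*q[0]-s*q[1],s*q[0]+c*q[1]]
    to([*p,z],ang-90+np.degrees(th))
E
python3 -c "
from plan import *
lev(180,.042,.204);lev(180,.042,.066)"
```

```text
[ 4.010e-01 -3.813e-01  4.000e-04] spin -1.317
[ 0.401  -0.3813  0.1384] spin -1.317
```

{"method": "send_rows", "body": {
  "xyz": [
    [0.033,-0.032,0],
    [0.067,-0.064,0],
    [0.1,-0.095,0],
    [0.134,-0.127,0],
    [0.167,-0.159,0],
    [0.2,-0.19,0],
    [0.234,-0.222,0],
    [0.267,-0.254,0],
    [0.301,-0.286,0],
    [0.334,-0.318,0],
    [0.368,-0.35,0],
    [0.401,-0.381,0]
  ],
  "spin": [-0.11,-0.22,-0.33,-0.44,-0.55,-0.66,-0.77,-0.88,-0.99,-1.1,-1.21,-1.317],
  "grip": 0
}}

```text
time_s: 2.5
tool_pos: [0.4612, -0.1443, 0.2049]
ee_rot: [0.001, 0.695, 0.719, 0.0]
wrist_force: [-0.4, 0.5, 0.1]
finger_gap: -0.002
finger_force: 0.0
```

```bash
python3 -c "
from plan import *
lev(180,.042,.066);print(arm.read_state()['time_s'])"
```

```text
[-0.0012 -0.0012  0.1389] spin 0.004
2.5
```

{"method": "send_rows", "body": {
  "xyz": [
    [0,0,0.04],
    [0,0,0.08],
    [0,0,0.11],
    [0,0,0.13],
    [0,0,0.138],
    [0,0,0.138]
  ],
  "spin": [0,0,0,0,0,0]
}}

```text
time_s: 3.1
tool_pos: [0.46, -0.1458, 0.0658]
ee_rot: [-0.001, 0.696, 0.718, -0.0]
wrist_force: [-0.5, 0.4, 0.5]
finger_gap: 0.005
finger_force: 0.0
```

Run:
```python
from plan import *
a=viewer.snapshot("side");cv2.imwrite("pics/s1.png",cv2.resize(a["image"][120:290,230:440,::-1],(741,600),interpolation=2))
for A,bk in((180,.020),(174,.017),(168,.017),(162,.017),(156,.017),(150,.017),(144,.017),(138,.017),(132,.017),(126,.017)): print(A,end=" ");lev(A,bk,.066)
```

```text
180 [ 0.0224 -0.0005  0.0008] spin -0.0
174 [ 0.0296 -0.0021  0.0008] spin 0.104
168 [ 0.0341 -0.0032  0.0008] spin 0.209
162 [ 0.0386 -0.0038  0.0008] spin 0.314
156 [ 0.0431 -0.004   0.0008] spin 0.418
150 [ 0.0476 -0.0037  0.0008] spin 0.523
144 [ 0.0521 -0.0029  0.0008] spin 0.628
138 [ 0.0565 -0.0017  0.0008] spin 0.733
132 [0.0607 0.0001 0.0008] spin 0.837
126 [0.0647 0.0022 0.0008] spin 0.942
```

View pics/s1.png

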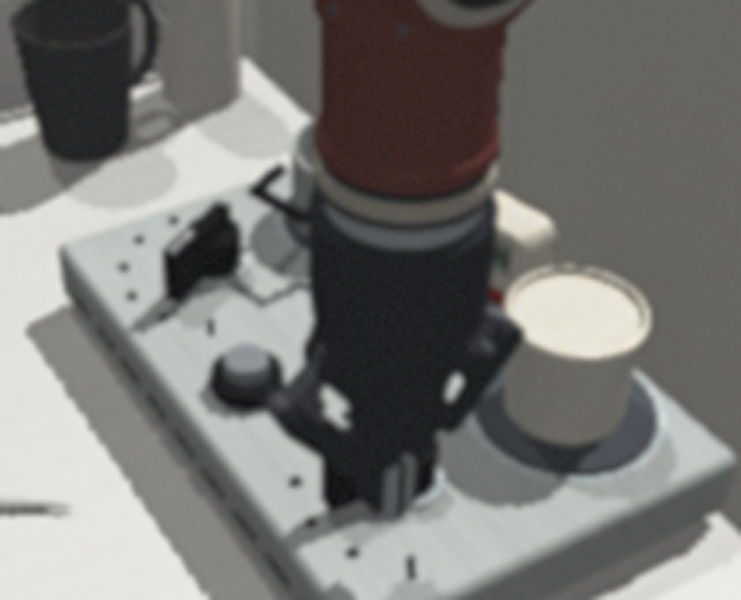

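The shut fingers are down at about (395,480), just right of the right lever. I'll push the first click now.

{"method": "send_rows", "body": {
  "xyz": [
    [0.01,0,0],
    [0.018,0,0],
    [0.022,-0.001,0],
    [0.026,-0.001,0],
    [0.03,-0.002,0],
    [0.032,-0.003,0],
    [0.034,-0.003,0],
    [0.036,-0.003,0],
    [0.038,-0.004,0],
    [0.038,-0.004,0]
  ],
  "spin": [0,0,0,0.05,0.1,0.15,0.2,0.25,0.3,0.3]
}}

```text
time_s: 4.15
tool_pos: [0.4552, -0.1072, 0.0669]
ee_rot: [0.0, 0.795, 0.606, 0.0]
wrist_force: [-0.5, 0.1, 0.0]
finger_gap: -0.0
finger_force: 0.0
```

Run:
```python
from plan import *
for n in("side","top"):
    a=viewer.snapshot(n);cv2.imwrite(f"pics/{n}2.png",cv2.resize(a["image"][140:290,230:440,::-1],(798,570),interpolation=2))
for A in (162,156,150,144,138,132,128,126,124): print(A,end=" ");lev(A,.017,.066)
print(arm.read_state()['wrist_force'])
```

```text
162 [0.0003 0.0004 0.0008] spin 0.016
156 [ 0.0046 -0.0011  0.0008] spin 0.12
150 [ 0.0091 -0.0022  0.0008] spin 0.225
144 [ 0.0136 -0.0027  0.0008] spin 0.33
138 [ 0.0181 -0.0028  0.0008] spin 0.434
132 [ 0.0227 -0.0024  0.0008] spin 0.539
128 [ 0.0257 -0.0019  0.0008] spin 0.609
126 [ 0.0271 -0.0016  0.0008] spin 0.644
124 [ 0.0286 -0.0012  0.0008] spin 0.679
[-0.02015525 -1.08918533  0.64250863]
```

View pics/side2.png

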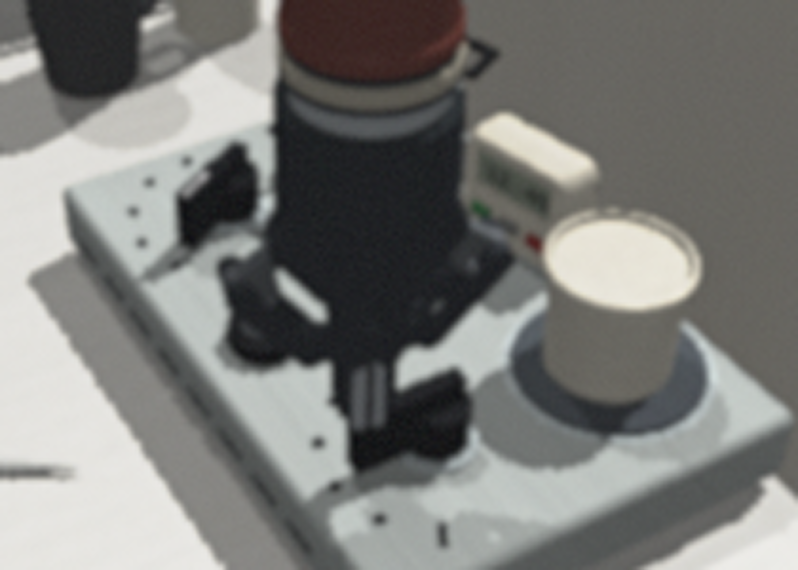

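Run:
```python
from plan import *
s=arm.read_state();print(s['tool_pos'],s['time_s'])
for n in("side","top"):
    a=viewer.snapshot(n)
    print(n,(proj(a,s['tool_pos'])-[230,140])*3.8,(proj(a,[.4569,-.1037,.092])-[230,140])*3.8,(proj(a,[.4989,-.1024,.092])-[230,140])*3.8)
```

```text
[ 0.4553145  -0.10777093  0.06677704] 4.25
side [359.30604547 455.79162836] [358.66883856 410.19984479] [435.84529751 377.4973276 ]
top [552.00396318 359.01101521] [551.58171175 351.10026876] [541.66072558 283.192065  ]
```

View pics/top2.png

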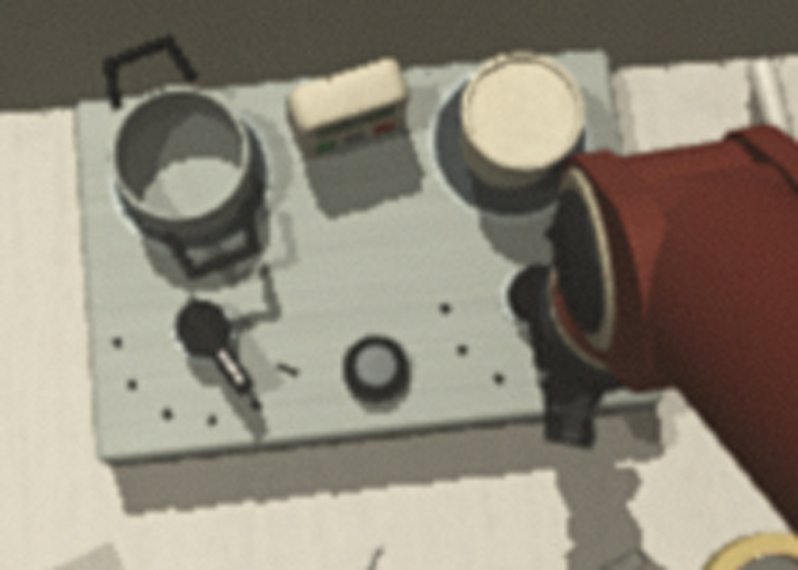

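Run:
```python
from plan import *
s=arm.read_state()
a=viewer.snapshot("side")
print((proj(a,[.46,-.1458,.0658])-[230,120])*3.53, s['wrist_force'],s['tau'].round(1))
im=a["image"][220:275,300:370,::-1].astype(float);im=255*(im/255)**.45
cv2.imwrite("pics/z3.png",cv2.resize(im.astype(np.uint8),(700,550),interpolation=2))
print((proj(a,s['tool_pos'])-[300,220])*10)
```

```text
[381.54254747 542.8813388 ] [ 0.72373425  0.19152856 -0.23314263] [ -0.1 -36.4  -1.9  -9.3   0.    0.    0. ]
[246.14048015 401.03237492]
```

View pics/z3.png

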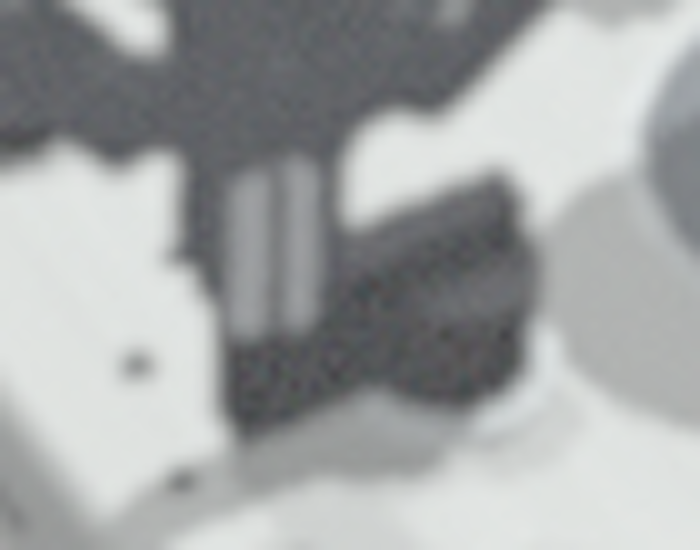

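The lever is still on 2. The fingertip shows about 7 px above where the reported TCP projects, so the real tip looks to be 20 to 25 mm above it and it passed over the lever. I'll back off and measure the tip.

{"method": "send_rows", "body": {
  "xyz": [
    [-0.01,0,0],
    [-0.02,0,0],
    [-0.03,0,0],
    [-0.04,0.005,0],
    [-0.04,0.005,0]
  ],
  "spin": [0,-0.1,-0.2,-0.3,-0.3]
}}

```text
time_s: 4.9
tool_pos: [0.449, -0.1507, 0.0662]
ee_rot: [0.0, 0.698, 0.716, -0.0]
wrist_force: [-0.2, 0.2, -0.1]
finger_gap: 0.0
finger_force: 0.0
```

Run:
```python
from plan import *
s=arm.read_state();p=s['tool_pos']
a=viewer.snapshot("side");k=(330-20,225)
im=a["image"][225:280,310:380,::-1].astype(float);im=(255*(im/255)**.45).astype(np.uint8)
im=cv2.resize(im,(700,550),interpolation=2)
for h,c in((0,(0,0,255)),(.012,(0,255,0)),(.024,(255,0,0))):
    for q in([.011,.0145],[-.011,.0145],[.011,-.0145],[-.011,-.0145]):
        u=(proj(a,p+[q[1],q[0],h])-[310,225]+.5)*10;cv2.circle(im,tuple(int(v) for v in u),4,c,-1)
cv2.imwrite("pics/z4.png",im);print(p,s['wrist_force'],s['finger_gap'])
```

```text
[ 0.44895626 -0.15073764  0.06624594] [-0.1760109   0.16351181 -0.07929101] 0.00041340162430078537
```

View pics/z4.png

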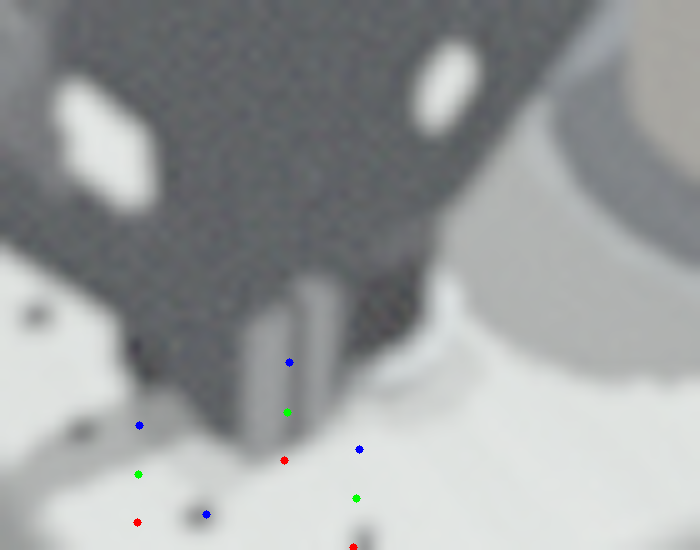

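{"method": "send_rows", "body": {
  "xyz": [
    [0,0,0.003],
    [0,0,0.006],
    [0,0,0.009],
    [0,0,0.012],
    [0,0,0.012]
  ],
  "spin": [0,0,0,0,0]
}}

```text
time_s: 5.45
tool_pos: [0.449, -0.1475, 0.0539]
ee_rot: [-0.0, 0.696, 0.718, -0.0]
wrist_force: [-0.5, -0.1, -0.8]
finger_gap: -0.002
finger_force: 0.0
```

{"method": "send_rows", "body": {
  "xyz": [
    [0,0,0.002],
    [0,0,0.004],
    [0,0,0.006],
    [0,0,0.006]
  ],
  "spin": [0,0,0,0]
}}

```text
time_s: 5.85
tool_pos: [0.4491, -0.1479, 0.0482]
ee_rot: [-0.0, 0.696, 0.718, -0.0]
wrist_force: [-0.2, -0.2, -0.2]
finger_gap: -0.001
finger_force: 0.0
```

Run:
```python
from plan import *
s=arm.read_state();p=s['tool_pos'];print(p,s['wrist_force'],s['joint_pos'].round(3))
a=viewer.snapshot("side");b=viewer.snapshot("top")
im=(255*(a["image"][170:280,250:390,::-1]/255.)**.45).astype(np.uint8);im=cv2.resize(im,(770,605))[:590]
cv2.imwrite("pics/z5.png",im)
# network's view of dial and axis again
for n in("dial_right_tip","start_top"):
    for s_ in(a,b): print(n,[(round(r['p'],2),r['centre']) for r in spotter.place_of(s_,n)[:2]])
```

```text
[ 0.44909112 -0.1478842   0.04816284] [-0.19359606 -0.19669552 -0.17694333] [ 0.494  0.607 -0.326  2.081  0.382  0.511 -0.084]
dial_right_tip []
dial_right_tip [(0.73, [234.4, 375.0])]
start_top [(0.64, [222.0, 298.9])]
start_top [(0.47, [237.6, 329.1])]
```

View pics/z5.png

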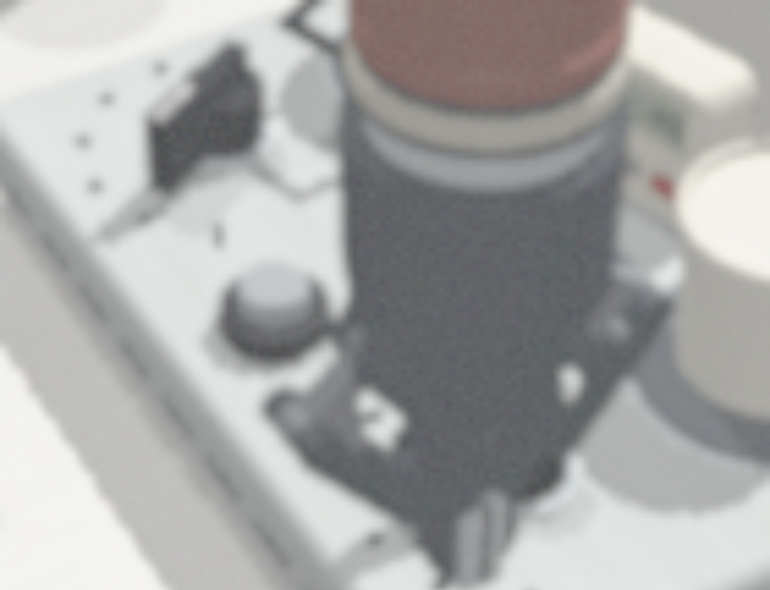

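{"method": "send_rows", "body": {
  "xyz": [
    [0,0,0.002],
    [0,0,0.004],
    [0,0,0.006],
    [0,0,0.006]
  ],
  "spin": [0,0,0,0]
}}

```text
time_s: 6.55
tool_pos: [0.449, -0.1479, 0.0421]
ee_rot: [-0.0, 0.696, 0.718, -0.0]
wrist_force: [-0.5, 0.2, -0.1]
finger_gap: 0.002
finger_force: 0.0
```

Run:
```python
from plan import *
from scipy.optimize import least_squares
s=arm.read_state();p=s['tool_pos'];print(p,s['wrist_force'])
a=viewer.snapshot("side")
# where would z offset put corner seen in z5 (334.5,276) for TCP z .048?
t=np.array([.4491,-.1479,.0482])
for hx,hy in((.008,.011),(.011,.011),(.008,.008)):
    for h in(0,.01,.02,.03): print(hx,hy,h,proj(a,t+[-hx,-hy,h]).round(1))
g=cv2.cvtColor(a["image"],cv2.COLOR_RGB2GRAY)
print(g[255:290:1,328:346:2])
```

```text
[ 0.44900962 -0.1478623   0.04206959] [-0.45462031  0.24096637 -0.13421469]
0.008 0.011 0 [332.2 290.1]
0.008 0.011 0.01 [332.3 286.2]
0.008 0.011 0.02 [332.5 282.3]
0.008 0.011 0.03 [332.6 278.2]
0.011 0.011 0 [330.6 290.8]
0.011 0.011 0.01 [330.8 286.9]
0.011 0.011 0.02 [330.9 282.9]
0.011 0.011 0.03 [331.1 278.9]
0.008 0.008 0 [331.3 288.9]
0.008 0.008 0.01 [331.4 285. ]
0.008 0.008 0.02 [331.5 281. ]
0.008 0.008 0.03 [331.7 277. ]
[[ 29  30  33  33  35  32  31  34  33]
 [ 30  31  30  34  29  35  27  30  30]
 [ 33  33  32  31  33  31  33  33  35]
 [ 30  34  35  32  32  31  35  32  28]
 [ 31  32  32  35  33  31  32  30  30]
 [ 33  32  33  31  31  31  33  29  36]
 [ 31  29  33  33  31  44  41  34  52]
 [ 31  34  30  34  34  63  61  40  74]
 [ 30  32  32  30  35  67  78  49  82]
 [ 34  32  32  32  44  58  84  54  94]
 [ 30  33  31  45  62  57  84  54 112]
 [ 32  30  34  64  75  55  83  58 130]
 [ 31  30  40  78  82  59  82  65 150]
 [ 34  31  45  81  84  58  84  74 168]
 [ 31  29  44  82  84  60  81  79 179]
 [ 29  28  43  83  81  61  77  83 185]
 [ 29  31  44  82  81  57  78  99 189]
 [ 30  30  42  82  80  60  80 125 193]
 [ 42  29  46  85  79  61  89 152 196]
 [ 71  30  47  84  79  62 111 177 199]
 [ 96  26  47  83  76  62 118 190 200]
 [115  35  47  84  75  63 130 191 197]
 [143  74  60  82  78  85 149 197 190]
 [177 132  96  85 102 131 177 199 181]
 [196 174 138 115 149 174 194 201 176]
 [201 195 174 159 185 196 199 199 178]
 [200 202 194 188 193 199 199 200 181]
 [196 202 197 191 183 193 197 195 181]
 [170 194 189 179 173 179 185 182 178]
 [140 165 177 169 169 170 174 171 180]
 [122 138 169 166 169 171 169 167 178]
 [119 127 167 169 170 172 168 168 174]
 [122 121 147 169 169 171 171 168 170]
 [123 111 117 165 168 169 171 169 167]
 [122 105  98 156 170 168 172 169 168]]
```

{"method": "send_rows", "body": {
  "xyz": [
    [0,0,0.002],
    [0,0,0.004],
    [0,0,0.006],
    [0,0,0.008],
    [0,0,0.01],
    [0,0,0.01]
  ],
  "spin": [0,0,0,0,0,0]
}}

```text
time_s: 7.2
tool_pos: [0.4491, -0.1479, 0.0321]
ee_rot: [-0.0, 0.696, 0.718, -0.0]
wrist_force: [-0.3, 0.0, 0.1]
finger_gap: -0.001
finger_force: 0.0
```

Run:
```python
from plan import *
a=viewer.snapshot("side")
g=cv2.cvtColor(a["image"],cv2.COLOR_RGB2GRAY)
print(g[272:296:1,326:348:2])
for A,bk in((180,.042),(180,.020),(174,.017),(168,.017),(162,.017)): print(A,end=" ");lev(A,bk,.032)
```

```text
[[ 40  31  29  46  82  82  60  79  80 185 200]
 [ 49  28  30  47  84  80  60  78  84 184 198]
 [ 57  28  34  50  85  78  62  79  94 187 198]
 [ 73  30  30  47  83  78  64  77 114 193 198]
 [ 99  29  29  49  82  78  63  86 139 196 186]
 [132  45  30  50  84  76  62 106 168 192 154]
 [166  75  30  52  84  76  64 124 188 182 113]
 [190 119  32  55  85  78  64 132 197 178  93]
 [201 152  42  53  84  74  64 136 196 178  88]
 [194 161  55  60  86  75  83 145 193 182  93]
 [166 142  71  73  87  93 120 159 185 182  96]
 [135 121  85  83  89 130 153 167 176 179 122]
 [122 116  97  88  94 153 169 168 168 177 165]
 [119 120 103  88  95 155 172 167 167 173 181]
 [123 113  98  89  92 142 172 169 169 170 175]
 [122 107  91  88  89 131 173 169 168 166 170]
 [121 109  91  90  89 126 172 173 170 168 169]
 [122 118  98  88  88 123 168 172 170 169 168]
 [120 121 108  89  90 110 161 172 171 170 168]
 [118 122 114  91  90  98 154 170 172 170 167]
 [116 123 118  97  89  92 142 171 171 167 160]
 [112 121 119  96  90  87 128 167 167 162 151]
 [108 116 111  97  90  89 111 161 159 152 139]
 [100 101  99  93  89  89 101 150 150 139 127]]
180 [0.0019 0.0111 0.0003] spin -0.0
180 [0.0239 0.0111 0.0003] spin -0.0
174 [0.0312 0.0095 0.0003] spin 0.104
168 [0.0356 0.0084 0.0003] spin 0.209
162 [0.0401 0.0078 0.0003] spin 0.314
```

{"method": "send_rows", "body": {
  "xyz": [
    [0.005,0.006,0],
    [0.012,0.01,0],
    [0.018,0.01,0],
    [0.022,0.01,0],
    [0.025,0.01,0],
    [0.028,0.01,0],
    [0.031,0.009,0],
    [0.033,0.009,0]
  ],
  "spin": [0,0,0,0,0,0.05,0.1,0.15]
}}

```text
time_s: 8.05
tool_pos: [0.4563, -0.1168, 0.0324]
ee_rot: [0.001, 0.749, 0.662, -0.002]
wrist_force: [-1.0, -4.8, 0.6]
finger_gap: -0.002
finger_force: 2.7
```

{"method": "send_rows", "body": {
  "xyz": [
    [0.002,0,0],
    [0.004,-0.001,0],
    [0.006,-0.001,0],
    [0.008,-0.001,0],
    [0.008,-0.001,0]
  ],
  "spin": [0.05,0.1,0.15,0.2,0.2]
}}

```text
time_s: 8.55
tool_pos: [0.4571, -0.1063, 0.0325]
ee_rot: [-0.0, 0.811, 0.586, -0.0]
wrist_force: [0.5, -0.9, -0.0]
finger_gap: 0.003
finger_force: 0.0
```

Run:
```python
from plan import *
a=viewer.snapshot("top");b=viewer.snapshot("side")
for A in (162,156,150,144,138,132,128,126,124): print(A,end=" ");lev(A,.017,.032)
for s in (a,b):print([(round(r['p'],2),np.round(r['centre']),at_z(s,r['centre'],.074).round(3)) for r in spotter.place_of(s,"dial_right_tip")[:2]])
cv2.imwrite("pics/side6.png",cv2.resize(b["image"][140:290,230:440,::-1],(798,570),interpolation=2))
```

```text
162 [-0.0014 -0.0011  0.0005] spin -0.035
156 [ 0.0028 -0.0028  0.0005] spin 0.07
150 [ 0.0072 -0.0041  0.0005] spin 0.174
144 [ 0.0116 -0.0049  0.0005] spin 0.279
138 [ 0.0162 -0.0052  0.0005] spin 0.384
132 [ 0.0207 -0.005   0.0005] spin 0.489
128 [ 0.0237 -0.0047  0.0005] spin 0.558
126 [ 0.0252 -0.0044  0.0005] spin 0.593
124 [ 0.0267 -0.0041  0.0005] spin 0.628
[(0.47, array([233., 371.]), array([ 0.458, -0.096,  0.074]))]
[]
```

View pics/side6.png

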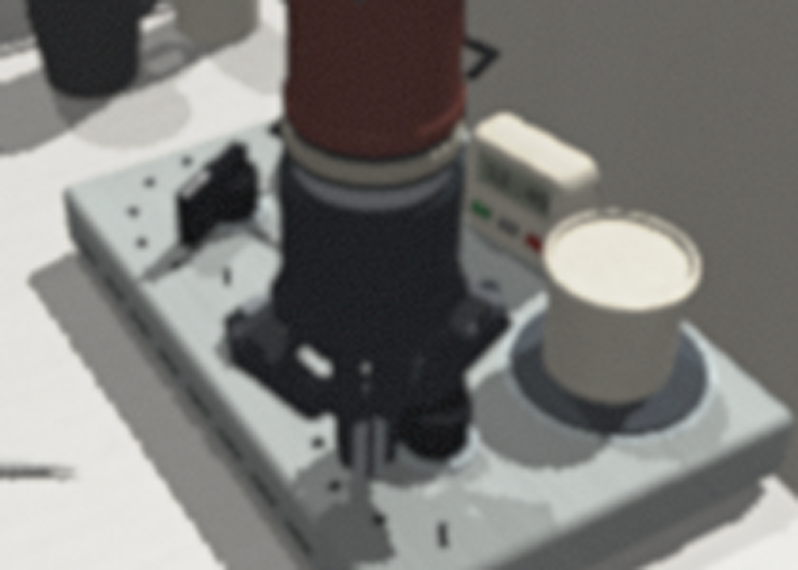

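Force built to about 5 N, then dropped to nothing, so the first click went over. Now the second.

{"method": "send_rows", "body": {
  "xyz": [
    [0.003,-0.003,0],
    [0.007,-0.004,0],
    [0.01,-0.005,0],
    [0.012,-0.005,0],
    [0.014,-0.005,0],
    [0.016,-0.005,0],
    [0.016,-0.005,0]
  ],
  "spin": [0.07,0.17,0.23,0.28,0.33,0.38,0.38]
}}

```text
time_s: 9.45
tool_pos: [0.4566, -0.0908, 0.0324]
ee_rot: [0.0, 0.907, 0.421, -0.001]
wrist_force: [-0.7, -0.7, 0.4]
finger_gap: 0.002
finger_force: 0.7
```

{"method": "send_rows", "body": {
  "xyz": [
    [0.0015,0,0],
    [0.003,0,0],
    [0.003,0,0]
  ],
  "spin": [0.03,0.06,0.06]
}}

```text
time_s: 9.75
tool_pos: [0.4602, -0.0868, 0.0324]
ee_rot: [-0.0, 0.919, 0.395, 0.001]
wrist_force: [0.5, -0.7, 1.0]
finger_gap: 0.0
finger_force: 0.0
```

Run:
```python
from plan import *
a=viewer.snapshot("top");b=viewer.snapshot("side")
for A in (138,132,128,126,124): print(A,end=" ");lev(A,.017,.032)
print(arm.read_state()['wrist_force'])
for s in (a,b):print([(round(r['p'],2),np.round(r['centre']),at_z(s,r['centre'],.074).round(3)) for r in spotter.place_of(s,"dial_right_tip")[:2]])
v=cv2.hconcat([cv2.resize(x["image"][u:u+75,l:l+75,::-1],(400,400),interpolation=2) for x,u,l in((a,190,325),(b,205,290))])
cv2.imwrite("pics/v7.png",(255*(v/255.)**.5).astype(np.uint8))
```

```text
138 [-0.0041 -0.0006  0.0005] spin -0.056
132 [ 0.     -0.0024  0.0005] spin 0.049
128 [ 0.0029 -0.0034  0.0005] spin 0.118
126 [ 0.0044 -0.0038  0.0005] spin 0.153
124 [ 0.0059 -0.0041  0.0005] spin 0.188
[ 0.3276785  -0.708478    0.29767288]
[(0.67, array([182., 279.]), array([0.598, 0.113, 0.074]))]
[(0.9, array([245., 322.]), array([ 0.466, -0.079,  0.074]))]
```

View pics/v7.png

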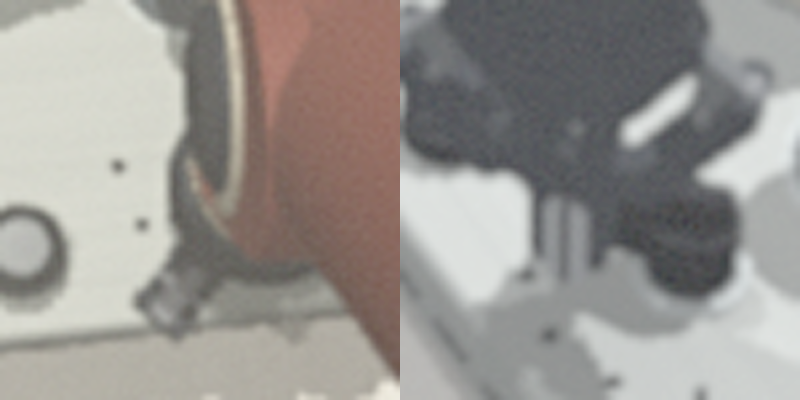

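{"method": "send_rows", "body": {
  "xyz": [
    [0.001,-0.001,0],
    [0.002,-0.002,0],
    [0.003,-0.003,0],
    [0.003,-0.003,0]
  ],
  "spin": [0.04,0.08,0.12,0.12]
}}

```text
time_s: 10.35
tool_pos: [0.4594, -0.0829, 0.0325]
ee_rot: [-0.0, 0.941, 0.338, 0.0]
wrist_force: [0.6, 0.6, 0.2]
finger_gap: 0.001
finger_force: 0.0
```

{"method": "send_rows", "body": {
  "xyz": [
    [-0.01,0,0],
    [-0.02,0,0],
    [-0.025,0,-0.02],
    [-0.025,0,-0.06],
    [-0.025,0,-0.1],
    [-0.025,0.02,-0.14],
    [-0.025,0.02,-0.14]
  ],
  "spin": [0,0,0,0,0,0,0]
}}

```text
time_s: 11.05
tool_pos: [0.4571, -0.1185, 0.1775]
ee_rot: [0.004, 0.942, 0.337, 0.005]
wrist_force: [0.7, -0.3, 0.4]
finger_gap: 0.001
finger_force: 0.0
```

```bash
cat > meas.py <<'E'
from plan import *
a=viewer.snapshot("top");b=viewer.snapshot("side")
print(arm.read_state()['tool_pos'],arm.read_state()['time_s'])
ax={"right":np.array([.4989,-.1024]),"left":np.array([.4925,.1075])}
for d in("right","left"):
  for s in (a,b):
    for r in spotter.place_of(s,f"dial_{d}_tip")[:2]:
        w=at_z(s,r['centre'],.074);v=w[:2]-ax[d]
        print(d,round(r['p'],2),w.round(3),"warmer deg",(np.degrees(np.arctan2(v[1],v[0])-th)%360).round(0),"r",np.linalg.norm(v).round(3))
A=tri([(s,spotter.place_of(s,"start_top")[0]['centre']) for s in(a,b)]);print("start",A)
# darkness along hypothetical levers (top face z=.092) in both views
for s,n in((a,'top'),(b,'side')):
  g=cv2.cvtColor(s["image"],cv2.COLOR_RGB2GRAY);o=[]
  for ang in(240,210,180,150,135,120,105,90):
    t=np.radians(ang)+th;o.append((ang,[int(g[tuple(np.round(proj(s,[ax["right"][0]+r*np.cos(t),ax["right"][1]+r*np.sin(t),.092])[::-1]).astype(int))]) for r in(.03,.035,.04,.045)]))
  print(n,o)
E
python3 meas.py
```

```text
[ 0.45219834 -0.11579275  0.17286672] 11.15
right 0.48 [ 0.469 -0.07   0.074] warmer deg 130.0 r 0.044
left 0.5 [0.453 0.087 0.074] warmer deg 206.0 r 0.045
left 0.89 [0.452 0.087 0.074] warmer deg 206.0 r 0.045
left 0.62 [0.578 0.082 0.074] warmer deg 341.0 r 0.089
start [ 4.55503272e-01 -3.43700652e-04  8.14845409e-02]
top [(240, [172, 53, 40, 38]), (210, [112, 44, 42, 60]), (180, [100, 99, 75, 56]), (150, [82, 75, 77, 96]), (135, [76, 62, 45, 45]), (120, [73, 73, 72, 116]), (105, [175, 176, 174, 173]), (90, [178, 179, 178, 181])]
side [(240, [27, 24, 20, 23]), (210, [23, 27, 81, 89]), (180, [18, 21, 21, 68]), (150, [18, 23, 23, 139]), (135, [105, 64, 83, 95]), (120, [158, 160, 159, 162]), (105, [190, 189, 189, 188]), (90, [191, 192, 191, 193])]
```

```bash
python3 -c "
from plan import *
to([.40,-.28,.2],60)"
```

```text
[-0.1456  0.0946 -0.0288] spin -0.356
```

{"method": "send_rows", "body": {
  "xyz": [
    [-0.036,0.024,-0.01],
    [-0.073,0.047,-0.02],
    [-0.11,0.07,-0.03],
    [-0.145,0.095,-0.03],
    [-0.145,0.095,-0.03]
  ],
  "spin": [0,0,0,0,0]
}}

```text
time_s: 11.95
tool_pos: [0.3983, -0.2874, 0.202]
ee_rot: [0.002, 0.943, 0.333, -0.002]
wrist_force: [-0.1, 1.0, -0.2]
finger_gap: -0.003
finger_force: 0.0
```

```bash
python3 meas.py
```

```text
[ 0.40075912 -0.28077023  0.2015906 ] 12.05
right 0.72 [ 0.471 -0.072  0.074] warmer deg 131.0 r 0.041
right 0.58 [ 0.469 -0.078  0.074] warmer deg 139.0 r 0.038
left 0.72 [0.457 0.085 0.074] warmer deg 211.0 r 0.042
left 0.96 [0.451 0.082 0.074] warmer deg 210.0 r 0.048
start [0.45664975 0.00624597 0.06892233]
top [(240, [161, 162, 162, 161]), (210, [158, 158, 160, 159]), (180, [90, 88, 144, 160]), (150, [76, 69, 68, 86]), (135, [73, 57, 44, 43]), (120, [66, 65, 65, 105]), (105, [159, 158, 157, 159]), (90, [162, 161, 164, 162])]
side [(240, [26, 23, 19, 24]), (210, [29, 27, 83, 94]), (180, [26, 16, 22, 72]), (150, [32, 22, 18, 143]), (135, [31, 31, 38, 100]), (120, [32, 32, 31, 53]), (105, [33, 31, 31, 30]), (90, [38, 34, 33, 33])]
```

Run:
```python
from plan import *
ax=np.array([.4989,-.1024])
for n in("top","side"):
    s=viewer.snapshot(n);g=cv2.cvtColor(s["image"],cv2.COLOR_RGB2GRAY)
    P=lambda ang,r:proj(s,[ax[0]+r*np.cos(np.radians(ang)+th),ax[1]+r*np.sin(np.radians(ang)+th),.092])
    c=P(0,0).round().astype(int);print(n,"axis",c,{A:P(A,.046).round(1) for A in(180,150,135,120)})
    x0,y0=c[0]-30,c[1]-10
    print("cols",x0)
    for y in range(y0,y0+34):print(y," ".join(f"{v:3d}" for v in g[y,x0:x0+42]))
```

```text
top axis [373 215] {180: array([375.4, 234.1]), 150: array([365.1, 232.5]), 135: array([360.5, 229.8]), 120: array([356.8, 226.1])}
cols 343
205 165 164 162 162 163 164 163 165 163 164 162 163 161 164 163 157 127 101  93  89  92  91  91  91  94  90  88  93  89  92  90  90  88  89  90  91  92  88  94 116 147 159
206 164 162 164 161 162 161 161 162 160 163 162 161 160 159 161 162 153 132 113 101  86  92  90  90  92  86  90  89  92  89  91  90  93  90  91  91  85  93 117 142 159 159
207 163 161 162 165 162 164 161 163 163 162 159 159 159 162 161 161 160 157 149 124  98  91  93  90  90  90  91  90  93  92  89  92  93  88  90  89  94 115 140 156 158 155
208 164 163 166 162 162 163 162 162 159 160 161 160 161 160 160 158 161 162 162 153 128 114 100  94  89  93  90  88  88  90  91  91  91  88  92 108 118 143 156 157 155 155
209 163 162 161 160 160 159 161 160 160 161 159 162 159 160 162 161 160 160 163 161 156 149 131 114  94  86  78  73  66  79  81  85  84  90 117 144 153 158 157 156 156 155
210 162 162 164 163 162 163 164 162 162 162 160 161 162 161 160 163 159 163 161 160 162 165 161 138
[... 10178 characters left out ...]
  70  87  87
259 114 115 116 115 114 117 114 116 117 116 112 111 110 109 107 106 101  93  89  92  97  98  92  76  51  34  28  25  23  24  23  24  18  27  25  32  32  33  52  71  83  90
260 127 120 115 114 115 116 116 114 117 116 116 116 116 116 115 114 111 104  96  96 104 110 113 103  85  63  50  47  40  37  34  36  45  50  41  32  32  36  53  75  83  89
261 157 143 134 129 128 125 119 114 115 114 116 116 115 116 116 115 116 111 109 108 108 112 118 118 105  90  79  73  67  65  62  69  82  89  67  39  29  37  55  76  84  89
262 182 172 166 161 155 154 141 129 120 116 114 115 114 116 116 115 116 115 114 115 112 111 111 110 107  99  94  94  89  86  87  95 115 119  83  42  31  36  55  76  86  87
```

The white line in the top view puts the lever at about 130°. That's past the ridge but not settled on 4 (120°), so I'll nudge it further.

```bash
python3 -c "
from plan import *
lev(128,.042,.17);lev(128,.042,.032)"
```

```text
[ 0.1456 -0.1143  0.0324] spin -0.001
[ 0.1456 -0.1143  0.1704] spin -0.001
```

{"method": "send_rows", "body": {
  "xyz": [
    [0.036,-0.028,0],
    [0.073,-0.057,0],
    [0.11,-0.086,0.02],
    [0.145,-0.114,0.03],
    [0.145,-0.114,0.07],
    [0.145,-0.114,0.11],
    [0.145,-0.114,0.15],
    [0.145,-0.114,0.17],
    [0.145,-0.114,0.17]
  ],
  "spin": [0,0,0,0,0,0,0,0,0]
}}

```text
time_s: 13.35
tool_pos: [0.4389, -0.0992, 0.0302]
ee_rot: [-0.002, 0.941, 0.339, -0.003]
wrist_force: [-0.3, -1.0, 0.9]
finger_gap: 0.0
finger_force: 0.0
```

```bash
python3 -c "
from plan import *
for A,b in((128,.02),(126,.017),(123,.017),(120,.017),(117,.017)):lev(A,b,.032)"
```

```text
[ 0.0241  0.0008 -0.0019] spin -0.002
[ 0.0285  0.0002 -0.0019] spin 0.033
[ 0.0306 -0.0005 -0.0019] spin 0.085
[ 0.0328 -0.0012 -0.0019] spin 0.138
[ 0.035  -0.0017 -0.0019] spin 0.19
```

{"method": "send_rows", "body": {
  "xyz": [
    [0.01,0,0],
    [0.02,0,0],
    [0.024,0,0],
    [0.027,0,0],
    [0.029,0,0],
    [0.03,0,0]
  ],
  "spin": [0,0,0,0.03,0.06,0.08]
}}

```text
time_s: 13.95
tool_pos: [0.4641, -0.0808, 0.0328]
ee_rot: [0.0, 0.954, 0.3, 0.0]
wrist_force: [0.1, 0.6, 0.0]
finger_gap: -0.001
finger_force: 0.0
```

{"method": "send_rows", "body": {
  "xyz": [
    [0.001,0,0],
    [0.002,0,0]
  ],
  "spin": [0.02,0.05]
}}

```text
time_s: 14.15
tool_pos: [0.465, -0.0799, 0.0324]
ee_rot: [-0.0, 0.961, 0.275, -0.0]
wrist_force: [0.2, -1.3, 0.7]
finger_gap: -0.003
finger_force: 0.5
```

{"method": "send_rows", "body": {
  "xyz": [
    [0.001,0,0],
    [0.002,0,0]
  ],
  "spin": [0.02,0.05]
}}

```text
time_s: 14.35
tool_pos: [0.4657, -0.0788, 0.0322]
ee_rot: [-0.0, 0.968, 0.251, -0.001]
wrist_force: [-2.7, -0.5, 2.0]
finger_gap: -0.0
finger_force: 1.3
```

```bash
cat > line.py <<'E'
from plan import *
from scipy.optimize import minimize_scalar
ax=np.array([.4989,-.1024])
for n in("top","side"):
    s=viewer.snapshot(n);g=cv2.cvtColor(s["image"],cv2.COLOR_RGB2GRAY).astype(np.float32)
    def prof(A):
        t=np.radians(A)+th;e=np.array([np.cos(t),np.sin(t)]);m=np.array([-e[1],e[0]])
        f=lambda r,o:g[tuple(np.round(proj(s,[*(ax+r*e+o*m),.092])[::-1]).astype(int))]
        return np.mean([f(r,0) for r in np.linspace(.027,.042,8)])-np.mean([f(r,o) for r in np.linspace(.027,.042,8) for o in(-.005,.005)])
    print(n,[(A,int(prof(A))) for A in range(105,160,3)])
print(arm.read_state()['tool_pos'],arm.read_state()['wrist_force'])
E
python3 line.py; python3 meas.py | grep right; python3 -c "
from plan import *
for A in(126,120,117,114):lev(A,.017,.032)"
```

```text
top [(105, 4), (108, 11), (111, 9), (114, 6), (117, 1), (120, -5), (123, -8), (126, -6), (129, -2), (132, 0), (135, 0), (138, 1), (141, 1), (144, 1), (147, -1), (150, -1), (153, 0), (156, 1), (159, 0)]
side [(105, -18), (108, -13), (111, -2), (114, 2), (117, 1), (120, 1), (123, 0), (126, 0), (129, -1), (132, -1), (135, -1), (138, -1), (141, -2), (144, -4), (147, -4), (150, -4), (153, 2), (156, 7), (159, 3)]
[ 0.46589449 -0.07871583  0.03221731] [-3.09797733 -1.13662584  1.45603027]
right 0.2 [ 0.598 -0.097  0.074] warmer deg 1.0 r 0.099
right 0.92 [ 0.476 -0.069  0.074] warmer deg 123.0 r 0.04
[-0.0058 -0.0003  0.0002] spin -0.148
[-0.0018 -0.0024  0.0002] spin -0.043
[ 0.0003 -0.0033  0.0002] spin 0.009
[ 0.0024 -0.0042  0.0002] spin 0.062
```

{"method": "send_rows", "body": {
  "xyz": [
    [-0.01,0,0],
    [-0.02,0,0],
    [-0.03,0,-0.02],
    [-0.03,0,-0.06],
    [-0.05,0,-0.1],
    [-0.09,0.03,-0.14],
    [-0.13,0.05,-0.17],
    [-0.16,0.07,-0.17],
    [-0.16,0.07,-0.17]
  ],
  "spin": [0,0,0,0,0,0,0,0,0]
}}

```text
time_s: 15.75
tool_pos: [0.3592, -0.2257, 0.2047]
ee_rot: [0.004, 0.969, 0.246, 0.001]
wrist_force: [-0.1, -0.0, -0.9]
finger_gap: -0.001
finger_force: 0.0
```

```bash
python3 line.py; python3 meas.py | grep -v "^[ts]"
```

```text
top [(105, 26), (108, -3), (111, -55), (114, -60), (117, 12), (120, 81), (123, 47), (126, -28), (129, -61), (132, -38), (135, -5), (138, 5), (141, 4), (144, -1), (147, 0), (150, 2), (153, 3), (156, 2), (159, 1)]
side [(105, 0), (108, -1), (111, 0), (114, -1), (117, 0), (120, 0), (123, 0), (126, 1), (129, 0), (132, -1), (135, 0), (138, 1), (141, 1), (144, 2), (147, 0), (150, 0), (153, -3), (156, -1), (159, 5)]
[ 0.36140857 -0.21980048  0.20299573] [ 0.80210383  0.24102946 -0.4345656 ]
[ 0.3622426  -0.21722692  0.20220827] 15.95
right 0.84 [ 0.47  -0.075  0.074] warmer deg 134.0 r 0.039
right 0.88 [ 0.471 -0.075  0.074] warmer deg 134.0 r 0.039
right 0.44 [0.602 0.113 0.074] warmer deg 63.0 r 0.239
left 0.61 [0.456 0.087 0.074] warmer deg 208.0 r 0.042
left 0.28 [0.496 0.12  0.074] warmer deg 73.0 r 0.013
```

Run:
```python
from plan import *
ax=np.array([.4989,-.1024])
s=viewer.snapshot("top");g=cv2.cvtColor(s["image"],cv2.COLOR_RGB2GRAY)
for y in range(216,234):print(y," ".join(f"{v:3d}" for v in g[y,348:378]))
for n in("top","side"):
    s=viewer.snapshot(n)
    for A in(120,130):
        t=np.radians(A)+th;print(n,A,[proj(s,[*(ax+r*np.array([np.cos(t),np.sin(t)])),.092]).round(1) for r in(0,.025,.046)])
g=cv2.cvtColor(s["image"],cv2.COLOR_RGB2GRAY)
for y in range(222,252):print(y," ".join(f"{v:3d}" for v in g[y,312:352]))
```

```text
216 163 162 163 165 165 166 164 164 164 168 166 166 167 178 179 120  56  40  43  47  47  49  46  47  49  43  43  43  36  45
217 168 165 164 166 164 167 166 166 163 162 164 163 167 170 174 111  50  41  46  47  49  46  46  45  41  42  39  42  40  41
218 166 166 164 163 165 163 160 162 161 160 162 158 164 162 155  99  48  41  47  44  47  45  45  46  43  43  44  42  41  42
219 158 161 163 162 161 163 160 161 161 158 160 161 160 143 112  69  48  48  46  45  46  45  42  41  39  41  42  40  41  52
220 128 158 162 161 162 160 163 160 163 164 163 154 136 100  69  76  88  64  44  45  39  41  40  40  41  41  47  43  43  68
221 113 152 164 162 162 164 162 164 162 161 144 116  87  75  93 114 122  81  47  44  39  42  43  44  41  42  44  44  52  77
222 143 163 166 163 162 163 163 164 163 147 102  70  91 128 144 120  86  57  43  40  39  39  42  42  44  44  47  52  67  80
223 163 166 163 162 165 168 168 158 139 103  75  88 147 171 137  85  46  40  45  43  42  42  42  42  43  46  56  67  75  80
224 165 167 164 166 168 169 162 127  83  81 111 131 161 133  81  46  43  53  60  60  58  50  51  58  65  75 
[... 5665 characters left out ...]
  26  26  24  26  22  23  18  26  19  21  24
248  33  32  35  44  77 118 147 145 128 118 113 104  91  83  66  57  54  43  31  26  21  23  21  23  30  31  32  32  32  28  32  24  29  26  26  25  24  24  29  28
249  33  32  38  59  88 118 134 128 119 114 106  97  92  89  81  81  82  71  58  43  29  27  26  22  22  28  36  37  35  36  36  31  32  30  25  26  31  29  35  35
250  34  36  48  74 100 116 121 118 115 110 100  91  86  86  88  91  95  90  83  69  56  55  41  30  21  28  27  29  35  39  37  34  34  32  29  28  33  32  34  35
251  35  48  70  93 110 116 116 117 115 112 105  92  87  86  84  88  89  89  89  86  83  85  65  42  23  25  25  25  28  33  33  32  33  32  33  34  33  33  28  27
```

The lever now reads about 121°, which is setting 4, and the detent pushed back beyond it. Next is the start button.

```bash
python3 -c "
from plan import *
to([.46,.002,.2],91.7)"
```

```text
[ 0.193  -0.1435  0.0023] spin -1.089
```

{"method": "send_rows", "body": {
  "xyz": [
    [0.024,-0.018,0],
    [0.048,-0.036,0],
    [0.072,-0.054,0],
    [0.097,-0.072,0],
    [0.12,-0.09,0],
    [0.145,-0.108,0],
    [0.17,-0.126,0],
    [0.193,-0.1435,0],
    [0.193,-0.1435,0]
  ],
  "spin": [-0.14,-0.28,-0.42,-0.56,-0.7,-0.84,-0.98,-1.089,-1.089]
}}

```text
time_s: 17.3
tool_pos: [0.4616, 0.0063, 0.2027]
ee_rot: [-0.0, 0.694, 0.72, 0.002]
wrist_force: [-0.3, 0.1, -0.0]
finger_gap: 0.001
finger_force: 0.0
```

```bash
python3 -c "
from plan import *
to([.46,.002,.055],91.7)"
```

```text
[-0.0047 -0.0021  0.1476] spin 0.008
```

{"method": "send_rows", "body": {
  "xyz": [
    [0,0,0.04],
    [-0.001,0,0.08],
    [-0.002,-0.001,0.11],
    [-0.003,-0.001,0.135],
    [-0.003,-0.001,0.147],
    [-0.003,-0.001,0.147],
    [-0.003,-0.001,0.147]
  ],
  "spin": [0,0,0,0,0,0,0]
}}

```text
time_s: 18.0
tool_pos: [0.4592, -0.0019, 0.0556]
ee_rot: [0.0, 0.697, 0.717, -0.0]
wrist_force: [0.8, 0.5, 0.1]
finger_gap: -0.003
finger_force: 0.0
```

```bash
python3 -c "
from plan import *
to([.46,.002,.04],91.7)
b=viewer.snapshot('side');g=cv2.cvtColor(b['image'],cv2.COLOR_RGB2GRAY)
for y in range(200,240):print(y,' '.join(f'{v:3d}' for v in g[y,280:322]))
print(proj(b,[.46,.0015,.05]),proj(b,[.46,.0015,.07]))"
```

```text
[0.0039 0.0009 0.0156] spin -0.002
200  32  33  31  33  32  33  29  30  34  32  32  31  31  30  29  30  32  32  31  32  29  31  30  31  33  29  29  50  96 141 165 157 137 122 109 114 132 153 170 184 188 189
201  32  26  30  31  30  32  28  29  33  31  32  30  32  30  32  27  34  32  32  32  30  30  29  28  29  32  32  58 103 148 163 144 123 116 118 119 132 153 172 185 190 193
202  28  30  31  33  29  31  33  32  29  30  32  31  31  31  29  27  32  32  28  33  31  31  33  33  28  31  36  60  99 130 139 128 126 143 158 159 159 164 169 174 179 184
203  24  30  33  34  33  31  30  32  31  31  33  32  30  32  30  33  32  28  31  31  33  36  41  44  41  37  44  72 103 125 134 138 151 173 187 187 183 178 171 167 169 172
204  36  43  53  59  53  42  31  30  30  30  30  31  30  29  30  30  32  31  28  31  35  41  57  66  62  46  56  93 130 150 163 173 180 190 195 194 192 187 179 172 170 169
205  63  69  86  99  96  76  52  34  30  30  36  36  32  32  34  27  34  32  34  45  48  48  62  74  72  57  67 119 161 180 187 192 193 194 195 193 194 192 189 186 182 179
206  88 104 123 139 138 121  91  
[... 5170 characters left out ...]
 118 117 115 107  95  88  79  75  66  67  68  79  96 104 123 147 161 166 165 164 164 166 171 176 176 175 176 174 169 163 141  89
237  91 101 110 111 112 115 114 115 117 114 116 115 118 113 108 108 108 108 102 102 107 120 136 144 152 162 166 164 164 164 163 164 166 166 168 166 167 168 167 164 142  87
238  87  90  98 104 108 112 115 117 116 116 115 118 116 114 116 125 141 149 143 142 144 150 158 160 163 166 167 166 165 162 161 163 164 166 165 163 164 166 166 166 142  90
239  85  86  92  97 103 111 114 116 116 116 114 118 116 114 121 142 169 180 177 173 167 163 163 163 164 165 165 166 164 165 163 164 163 165 167 166 165 163 165 163 141  89
[298.84678562 229.23503547] [298.59361229 221.57932515]
```

{"method": "send_rows", "body": {
  "xyz": [
    [0.002,0.001,0.003],
    [0.004,0.001,0.006],
    [0.004,0.001,0.009],
    [0.004,0.001,0.012],
    [0.004,0.001,0.012]
  ],
  "spin": [0,0,0,0,0]
}}

```text
time_s: 18.55
tool_pos: [0.4602, 0.0028, 0.0433]
ee_rot: [-0.0, 0.697, 0.717, 0.0]
wrist_force: [0.1, 0.7, 1.8]
finger_gap: 0.002
finger_force: 0.9
```

{"method": "send_rows", "body": {
  "xyz": [
    [0,0,0.0015],
    [0,0,0.003],
    [0,0,0.004]
  ],
  "spin": [0,0,0]
}}

```text
time_s: 18.85
tool_pos: [0.4602, 0.0029, 0.0395]
ee_rot: [0.0, 0.697, 0.717, 0.0]
wrist_force: [0.2, 0.6, 3.8]
finger_gap: 0.0
finger_force: 1.8
```

{"method": "send_rows", "body": {
  "xyz": [
    [0,0,0.0015],
    [0,0,0.003],
    [0,0,0.003]
  ],
  "spin": [0,0,0]
}}

```text
time_s: 19.15
tool_pos: [0.4603, 0.0028, 0.0388]
ee_rot: [0.001, 0.697, 0.717, 0.0]
wrist_force: [-5.1, 0.9, 24.2]
finger_gap: 0.002
finger_force: 12.2
```

The button is at its stop (24 N, z no longer falling). I'll release it and retreat.

{"method": "send_rows", "body": {
  "xyz": [
    [0,0,-0.004],
    [0,0,-0.012],
    [0,0,-0.04],
    [0,0,-0.08],
    [0,0,-0.12],
    [0,0,-0.16],
    [-0.04,0,-0.16],
    [-0.08,0,-0.16],
    [-0.12,0,-0.16],
    [-0.16,0,-0.16],
    [-0.2,0,-0.16],
    [-0.2,0,-0.16]
  ],
  "spin": [0,0,0,0,0,0,0,0,0,0,0,0]
}}

```text
time_s: 20.35
tool_pos: [0.4639, -0.2054, 0.1957]
ee_rot: [0.001, 0.701, 0.713, -0.002]
wrist_force: [0.0, 0.0, -0.2]
finger_gap: 0.001
finger_force: 0.0
```

{"method": "send_rows", "body": {
  "xyz": [
    [-0.04,0,0],
    [-0.08,0,0],
    [-0.12,0,0],
    [-0.12,0,0]
  ],
  "spin": [0,0,0,0]
}}

```text
time_s: 20.75
tool_pos: [0.4667, -0.3246, 0.1955]
ee_rot: [0.001, 0.701, 0.714, -0.002]
wrist_force: [-0.9, 0.6, -0.3]
finger_gap: -0.0
finger_force: 0.0
```

```bash
python3 line.py; python3 meas.py | grep -v "^[t]"; python3 -c "
from plan import *
for n in('top','side'):
  s=viewer.snapshot(n)
  for k,z in(('cup_mid',.088),('pot_mid',.079)):
    print(n,k,[(round(r['p'],2),at_z(s,r['centre'],z).round(3)) for r in spotter.place_of(s,k)[:1]])"
```

```text
top [(105, 24), (108, -2), (111, -54), (114, -56), (117, 10), (120, 79), (123, 44), (126, -27), (129, -59), (132, -38), (135, -6), (138, 4), (141, 4), (144, -3), (147, 1), (150, 1), (153, 2), (156, 3), (159, 2)]
side [(105, 11), (108, 0), (111, -9), (114, 0), (117, 28), (120, 48), (123, 32), (126, -8), (129, -34), (132, -44), (135, -30), (138, -8), (141, -1), (144, -1), (147, 0), (150, 0), (153, -1), (156, 1), (159, 6)]
[ 0.46841253 -0.31748613  0.19562416] [0.69762967 0.62305897 0.47394519]
[ 0.46941434 -0.31521479  0.19612636] 20.95
right 0.61 [0.616 0.007 0.074] warmer deg 42.0 r 0.16
right 0.47 [ 0.472 -0.063  0.074] warmer deg 122.0 r 0.048
right 0.63 [ 0.472 -0.074  0.074] warmer deg 132.0 r 0.039
left 0.64 [0.534 0.005 0.074] warmer deg 290.0 r 0.111
left 0.94 [0.453 0.084 0.074] warmer deg 209.0 r 0.046
start [ 0.4548887  -0.00292653  0.08335947]
side [(240, [29, 26, 24, 24]), (210, [24, 35, 88, 91]), (180, [22, 20, 82, 97]), (150, [21, 26, 41, 195]), (135, [30, 23, 18, 167]), (120, [158, 158, 160, 134]), (105, [190, 194, 195, 197]), (90, [198, 197, 198, 199])]
top cup_mid [(0.72, array([ 0.605, -0.103,  0.088]))]
top pot_mid [(0.69, array([0.602, 0.12 , 0.079]))]
side cup_mid [(0.66, array([ 0.598, -0.099,  0.088]))]
side pot_mid [(0.61, array([0.604, 0.114, 0.079]))]
```

Both cameras put the right lever's line at about 120–121°. The left dial still reads setting 1, and the cup and pot haven't moved. Handing in.

```bash
python3 -c "
from plant import arm
print(arm.sign_off())"
```

```text
the job is handed in; nothing more can be done
None
```

I pushed the right dial (the cup's plate) with the shut fingertips from setting 2 to 4, where both cameras read its lever at about 120–121°. I then pressed the start button to its stop and released it. The left dial, cup and pot measured unchanged, I did not re-measure the timer, and the job was handed in at about 21 s.

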